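Fit the drip plate onto the pins of its tray

TASK

Fit the aluminium drip plate back onto its drip tray. Take it by its bar handle, rest it lightly on the tips of the four pins with its middle over the tray's middle, a little short of fitting, and slide it gently by feel towards the back end of the tray until all four holes drop over the pins and the plate lies flat and fully down; then let go. Never press or shove it hard against the tray or its pins, and leave the mug, sugar jar and salt shaker where they stand.

Things in the scene. Friction and masses are not known exactly. Their poses are not given: they have to be found in the camera images.
- pin_tray: Shallow open steel drip tray fixed to the worktop, 222 (x) x 170 (y) x 12 mm high, walls 4 mm, floor 3 mm thick. Origin: centre of its underside; x along its length to the back end (away from the robot), y across, z up. In it a grey frame with 4 upright pins is clamped square to the tray, centred across it (y = 0), its centre 7 to 30 mm from the middle towards +x: where is not measured. It does not yield.
- tray_seat (a point): Middle of the tray, fixed to the tray (it does NOT show where the pin frame is), at the height of the frame's flat, softly sprung seat: 8 mm above the tray's origin; axes as the tray's. The pins stand at x = +-43, y = +-52 mm from the frame's own centre, 10 mm in diameter with slightly blunted flat tips, tips 10 mm above this point (6 mm above the tray walls).
- drip_plate: Loose flat aluminium plate, 150 (x) x 140 (y) x 4 mm, about 0.22 kg. Origin: centre of its underside; z up. Four 13 mm through holes at x = +-43, y = +-52 mm; it fits either way round (half turn), its x along the tray's x. Its 5 mm drain slots take no pin. Underside 18 mm above the tray's origin while riding on the pin tips, 8 mm once dropped on the seat. Held a little loosely it sinks by its weight.
- plate_handle (a point): Middle of the plate's bar handle, 28 mm above the plate's origin; axes as the plate's. Straight bar along the plate's y: 70 mm long, 10 mm wide (x), 12 mm high, on two 8 mm posts at y = +-29 mm, with 18 mm free between plate and bar. Pinched from above across its 10 mm width.
- mug_3: Green stoneware mug upside down on its rim, 89 x 124 x 91 mm, at the back of the worktop; bystander, leave alone. Origin: centre of its underside.
- sugar_jar: Glass jar with a cork lid, 75 mm in diameter, 110 mm high, at the back; bystander, leave alone. Origin: centre of its underside.
- salt_shaker: Small glass shaker with a domed grey top, 44 mm in diameter, 90 mm high, at the back; bystander, leave alone. Origin: centre of its underside.

How it is judged (in metres and radians):
On the way, in this order (a step that is already met when the one before it is completed fails the run):
1. the plate is lifted clear of the worktop (height (world z) of drip_plate above 0.035 m), for 0.1 s.
2. the plate rests on the pin tips, not yet dropped over the pins (contact force between drip_plate and pin_tray above 0.5 N and z of drip_plate in the frame of pin_tray between 0.0145 and 0.026 m and horizontal distance between drip_plate and pin_tray below 0.045 m), for 0.1 s.
At the end, for the whole second after the job is handed in: The plate lies flat (within 0.02 rad) and at rest on the seat of the pin frame with all four holes over the pins: its underside 8 mm above the tray's underside (less than 10.5 mm), its centre within 36 mm of the tray's centre (z of drip_plate in the frame of pin_tray between 0.005 and 0.0105 m and angle between drip_plate's own z axis and vertical below 0.02 rad and horizontal distance between drip_plate and pin_tray below 0.036 m and linear speed of drip_plate below 0.02 m/s and angular speed of drip_plate below 0.1 rad/s); the robot touches nothing.
It fails at once if the plate is pressed or shoved against the tray or its pins with more than 30 N (contact force between drip_plate and pin_tray above 30 N).
It fails at once if the mug is moved by more than 20 mm (distance of mug_3 from where it was at the start of the episode above 0.02 m).
It fails at once if the sugar jar is moved by more than 20 mm (distance of sugar_jar from where it was at the start of the episode above 0.02 m).
It fails at once if the salt shaker is moved by more than 20 mm (distance of salt_shaker from where it was at the start of the episode above 0.02 m).
It also fails if it takes over 42 s, if anything falls off the work surface, if the arm or the gripper's body presses on something with over 40 N, if the wrist force passes 120 N, or if a joint passes its speed limit or range.

ROBOT

A 6-joint arm with a two-finger parallel gripper is mounted at the origin on a cart in front of the work surface, level with it; the furniture and walls round the work are solid. World frame = base frame: x ahead of the robot, y to its left, z up, the work surface at z = 0. Lengths are in mm, angles in rad, forces in N, time in s.
With the tool pointing down it reaches from about 325 to 850 mm from the base axis. Payload 15.5 kg.
Tool frame: the origin (TCP) lies midway between the tips of the shut fingers; the grasp point (between the pads) lies 19 mm behind it (manip.grip_depth is the distance from the TCP to the grasp point, in mm); z points along the fingers, y is the line along which they close (so a half turn about z gives the same grasp; the last joint's range is limited). The gripper opens to 91 mm and grips with 3 to 60 N. Pads are 32 mm wide; open, the fingers measure 118 mm over their backs; the gripper's body (76 mm by 178 mm) begins 60 mm behind the grasp point.
Start: joints at [-1.385, 0.494, 1.345, -0, 1.302, -0.096], TCP at [173.204, -600.522, 182.915] pointing down, gripper open.
Joint ranges: [-2.91, 2.91], [-0.82, 2.16], [0.22, 2.67], [-1.22, 4.37], [0.12, 2.79], [-3.08, 3.08]. Speed limits (rad/s): [1.89, 1.89, 2.57, 3.01, 3.01, 3.01].

INTERFACE

Orientations are given as a rotation vector (axis times angle).
In Python, from rig import manip, get_image gives the robot as it stands.
- The arm moves only by the tool move_arm, never from a script. Its argument "series" is a list of rows, each a list of 7 numbers: the turn, a rotation vector about the tool's x, y, z in rad, then the shift along the tool's x, y, z in m, then the finger opening in m, from 0 to 0.0912. In form: [[rx, ry, rz, tx, ty, tz, grip], ...]. A call has 1 to 20 rows; each row is the pose to reach, as a shift and turn from the pose commanded when the call began, along the tool's axes at that moment; what a row does not reach only later rows make up. A row lasts 1/10 s, in which the tool goes at most 50 mm and 8.59 degrees, less where a joint would pass 70% of its speed; a pose out of reach is approached as far as the arm can. A call with a gripper value outside its range is refused whole. The fingers move at their own pace and stop on an object; "force" is the grip in N (left out, the last holds). Time passes only in rows, so rows that repeat a pose let the fingers close. It gives the time, the measured TCP pose, the force, the opening and the grip force at its end, in the units of the state.
- manip.sense(): the state, without advancing time (a new reading comes with each control period).
- get_image(name): name is "side" or "top" or "wrist"; returns a dict with "color" (480x640x3 uint8, red, green, blue), "vertical_fov" (degrees; the focal length in pixels is half the picture's height over the tangent of half this angle, whatever the lens; pixels are square), "cx", "cy" (the principal point, pixels), "position" and "rotation" of the camera in the world. Camera axes: x right, y up, looking along -z (the intrinsics and any distortion apply to the point x, -y, -z); pixel columns grow to the right and rows downward; lengths in mm; the calibration is good to about 2 mm. A picture is of the moment at which its call begins. There is no depth.
- manip.finish_job(): hands the job in; it is judged then, once.
The state is a dict: "time_s": time; "qpos": joint angles; "joint_vel": joint speeds; "joint_efforts": joint torques, N m; "tool_pos": TCP position; "ee_rot": TCP orientation; "ft_force": force on the tool from outside, world axes, zero at the start; "torque": the same for the moment, N m; "opening": finger opening in mm; "grasp_force": force on a finger pad.
Only numpy, scipy, OpenCV 4.12 (cv2) and the standard library are available. Lean on these libraries where they do the work, as an engineer would, in place of code of your own. Each camera call takes 0.05 s, during which the arm holds its last target. There are 200 camera calls.

## Working session

There is one attempt and no reset: what is moved stays moved. The work goes in short steps, Python scripts to look and compute and a tool call to move; the robot and the scene stay as the last step left them, time stands still between calls to the robot, and variables do not carry over. Pictures are saved under pics/ and viewed, at most 10 in all, crops included, and the job is handed in when it is done.

Besides the shell and the picture viewer there is one more tool, called after "Emit:" as name(argument=value, ...) on one line, values as JSON. move_arm: Moves the arm, as the interface text tells. Its arguments: {"type":"object","properties":{"series":{"type":"array","items":{"type":"array","items":{"type":"number"}}},"force":{"type":"number"}},"required":["series"]}

```bash
mkdir -p pics; cat > h.py <<'E'
import numpy as np, cv2
from rig import manip, get_image
def grab(n,f):
    im=get_image(n); cv2.imwrite(f'pics/{f}.png',im['color'][:,:,::-1]); return im
def ray(im,u,v):
    f=240/np.tan(np.radians(im['vertical_fov'])/2)
    R=np.array(im['rotation']); 
    if R.shape!=(3,3): R=cv2.Rodrigues(R.astype(float))[0]
    d=R@np.array([(u-im['cx'])/f,-(v-im['cy'])/f,-1.]); return np.array(im['position'],float),d
def hit(im,u,v,z):
    p,d=ray(im,u,v); return p+d*(z-p[2])/d[2]
E
python3 - <<'E'
from h import *
import pickle
for n in('top','side'):
    im=grab(n,n+'0'); pickle.dump(im,open(n+'.pkl','wb'))
    print({k:v for k,v in im.items() if k!='color'})
print(manip.sense(),manip.grip_depth)
E
```

```text
{'vertical_fov': 44.168844788934294, 'cx': 311.4930015493482, 'cy': 242.68321080022892, 'position': array([ 490.26013942,  -45.06565038, 1153.81480181]), 'rotation': array([ 0.08066593, -0.13813097, -1.5374381 ])}
{'vertical_fov': 51.475890212117456, 'cx': 313.78165506322546, 'cy': 238.15239952174355, 'position': array([ 620.35325265, -979.12856076,  599.63779043]), 'rotation': array([ 1.04068694, -0.00633786, -0.0288032 ])}
{'time_s': 0.1, 'qpos': array([-1.38551070e+00,  4.94133235e-01,  1.34604364e+00, -3.32259871e-05,
        1.30251369e+00, -9.55074996e-02]), 'joint_vel': array([-0.00024091, -0.00232023, -0.00251333, -0.00028195, -0.00032975,
        0.00239814]), 'joint_efforts': array([ 8.46279945e-04, -8.80243492e+01, -3.82541406e+01,  7.10062939e-02,
        4.84820420e-02, -1.97631402e-05]), 'tool_pos': array([ 173.11700835, -600.16178522,  182.3989851 ]), 'ee_rot': array([-3.10959468e+00, -4.39481679e-01,  1.27610806e-04]), 'ft_force': array([-0.2911794 ,  0.74374347,  0.21497625]), 'torque': array([ 0.01398613, -0.0425305 ,  0.04484673]), 'grasp_force': 0.0, 'opening': 91.24860981055936} 18.8
```

View pics/top0.png

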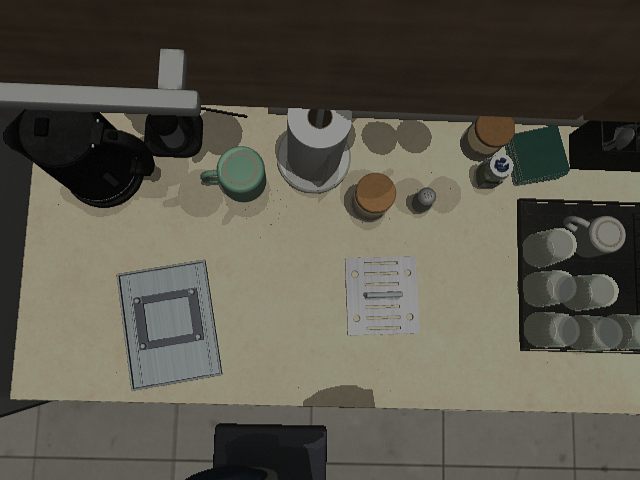

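View pics/side0.png

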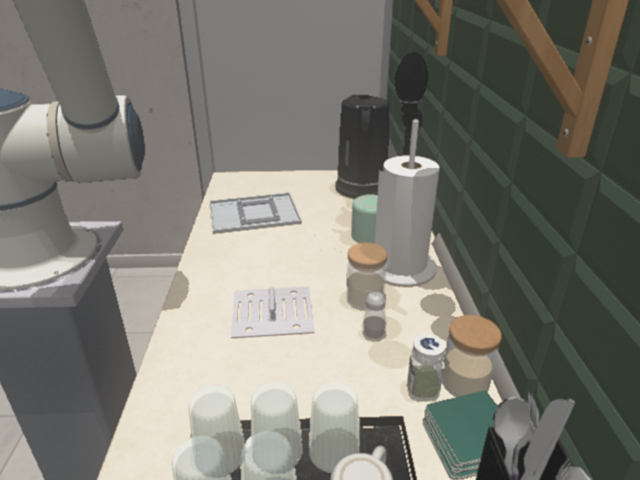

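The top view shows the tray at about (170,325), its pin frame at (168,320), and the plate at (383,296) with its handle at (383,295). The side view agrees. Next I'll measure these.

```bash
python3 - <<'E'
from h import *
import pickle
im=pickle.load(open('top.pkl','rb')); c=im['color']
hsv=cv2.cvtColor(c,cv2.COLOR_RGB2HSV)
def quad(x0,y0,x1,y1,z):
    m=(hsv[y0:y1,x0:x1,1]<38).astype(np.uint8)*255
    m=cv2.morphologyEx(m,cv2.MORPH_CLOSE,np.ones((9,9)))
    m=cv2.morphologyEx(m,cv2.MORPH_OPEN,np.ones((5,5)))
    k=max(cv2.findContours(m,0,cv2.CHAIN_APPROX_NONE)[0],key=cv2.contourArea)
    w=np.array([hit(im,p[0][0]+x0,p[0][1]+y0,z)[:2] for p in k],np.float32)
    r=cv2.minAreaRect(w); print('rect',r, cv2.minAreaRect(k)); return r
quad(100,245,240,400,12)
quad(330,245,435,345,4)
a=cv2.resize(c[250:400,105:235],None,fx=4,fy=4,interpolation=2)[:, :, ::-1]
b=cv2.resize(c[245:345,335:430],None,fx=4,fy=4,interpolation=2)[:,:,::-1]
o=np.zeros((600,800,3),np.uint8); a=a[:600,:420]; o[:a.shape[0],:a.shape[1]]=a; o[:400,420:800]=b
cv2.imwrite('pics/crop.png',o)
E
```

```text
rect ((487.8077392578125, 181.00534057617188), (222.06260681152344, 173.30409240722656), 11.418561935424805) ((67.87838745117188, 79.77027130126953), (117.87407684326172, 94.20061492919922), 80.53767395019531)
rect ((554.5517578125, -225.26422119140625), (151.77902221679688, 141.23605346679688), 3.2753868103027344) ((52.00922393798828, 50.2628288269043), (78.02214813232422, 72.48170471191406), 87.99044799804688)
```

View pics/crop.png

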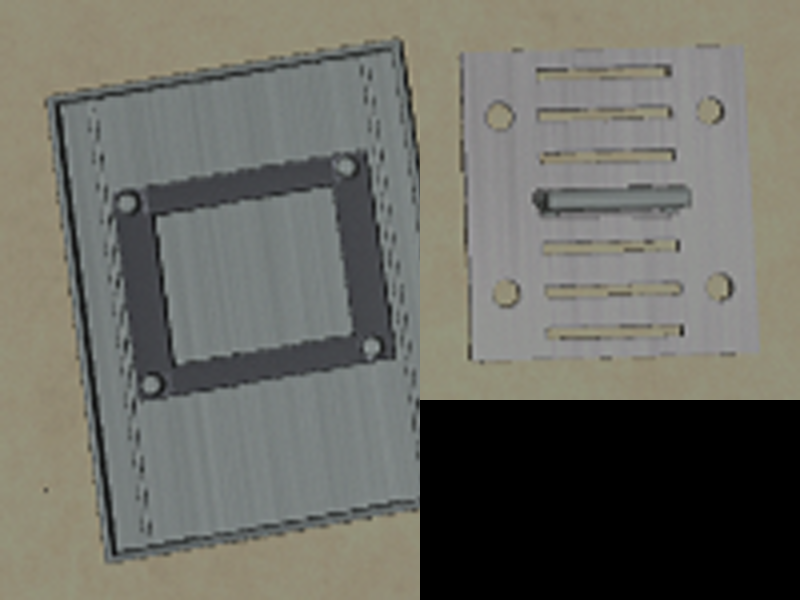

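The crop shows the four pin tips (128,202), (346,166), (371,347), (152,384) and the four plate holes (499,116), (710,110), (719,287), (506,292), all in crop pixels. I'll convert them to world coordinates.

```bash
python3 - <<'E'
from h import *
import pickle
im=pickle.load(open('top.pkl','rb'))
def fit(P,z,off,name):
    w=np.array([hit(im,(u+.5)/4-.5+off[0],(v+.5)/4-.5+off[1],z)[:2] for u,v in P])
    M=np.array([[43,52],[43,-52],[-43,-52],[-43,52.]])
    c=w.mean(0); H=(M).T@(w-c); a=np.arctan2(H[0,1]-H[1,0],H[0,0]+H[1,1])
    R=np.array([[np.cos(a),-np.sin(a)],[np.sin(a),np.cos(a)]])
    print(name,c,'yaw',a,'deg',np.degrees(a),'res',(w-c-M@R.T).round(1).tolist()); return c,R
pc,pR=fit([(128,202),(346,166),(371,347),(152,384)],18,(105,250),'pins')
hc,hR=fit([(79,116),(290,110),(299,287),(86,292)],3,(335,245),'holes')
for u,v in[(537,199),(690,197)]:print('handle end',hit(im,335+(u-420)/4,245+v/4,34))
t=np.array([487.8,181.0]); print('pins in tray',pR.T@(pc-t))
s=manip.sense(); R=cv2.Rodrigues(s['ee_rot'])[0]; print(R, s['tool_pos'])
E
```

```text
pins [497.89317442 184.30571285] yaw 0.19473504267060288 deg 11.15749606832554 res [[0.1, -0.3], [0.1, 0.3], [-0.2, 0.5], [0.0, -0.6]]
holes [ 554.87314743 -225.21145996] yaw 0.05601650204118322 deg 3.2095091500457595 res [[-0.2, 0.1], [0.1, -0.0], [-0.2, -0.0], [0.3, -0.0]]
handle end [ 552.27652546 -186.92180329   34.        ]
handle end [ 555.39610307 -259.90690982   34.        ]
pins in tray [10.54208031  1.2901357 ]
[[ 9.60833514e-01  2.77126151e-01 -2.33753880e-04]
 [ 2.77126240e-01 -9.60832918e-01  1.07321490e-03]
 [ 7.28174907e-05 -1.09596018e-03 -9.99999397e-01]] [ 173.11700835 -600.16178522  182.3989851 ]
```

```bash
cat >> h.py <<'E'
def row(x,y,z,yaw):
    "shift/turn row to bring TCP to x,y,z pointing down, fingers closing along world angle yaw"
    s=manip.sense(); R=cv2.Rodrigues(np.array(s['ee_rot']))[0]
    ty=np.array([np.cos(yaw),np.sin(yaw),0]); tz=np.array([0,0,-1.]); T=np.c_[np.cross(ty,tz),ty,tz]
    r=cv2.Rodrigues(R.T@T)[0].ravel(); t=R.T@(np.array([x,y,z])-s['tool_pos'])/1000
    print(s['time_s'],s['tool_pos'].round(1),r.round(4),t.round(4),'F',s['ft_force'].round(1),s['opening'].round(1),s['grasp_force'])
E
python3 -c "
from h import *
row(554.5,-224.8,182,.056+np.pi)
row(554.5,-224.8,182,.056)"
```

```text
Traceback (most recent call last):
  File "h.py", line 17, in row
    print(s['time_s'],s['tool_pos'].round(1),r.round(4),t.round(4),'F',s['ft_force'].round(1),s['opening'].round(1),s['grasp_force'])
                                                                                              ^^^^^^^^^^^^^^^^^^
AttributeError: 'float' object has no attribute 'round'
```

```bash
sed -i "s/s\['opening'\].round(1)/round(s['opening'],1)/" h.py
python3 -c "
from h import *
row(554.5,-224.8,182,.056)"
```

```text
0.1 [ 173.1 -600.2  182.4] [-9.000e-04 -8.000e-04 -1.346e+00] [ 0.4705 -0.255   0.0007] F [-0.3  0.7  0.2] 91.2 0.0
```

Emit:
move_arm(series=[[0, 0, -1.346, 0.4705, -0.255, 0, 0.05], [0, 0, -1.346, 0.4705, -0.255, 0, 0.05], [0, 0, -1.346, 0.4705, -0.255, 0, 0.05], [0, 0, -1.346, 0.4705, -0.255, 0, 0.05], [0, 0, -1.346, 0.4705, -0.255, 0, 0.05], [0, 0, -1.346, 0.4705, -0.255, 0, 0.05], [0, 0, -1.346, 0.4705, -0.255, 0, 0.05], [0, 0, -1.346, 0.4705, -0.255, 0, 0.05], [0, 0, -1.346, 0.4705, -0.255, 0, 0.05], [0, 0, -1.346, 0.4705, -0.255, 0, 0.05], [0, 0, -1.346, 0.4705, -0.255, 0, 0.05], [0, 0, -1.346, 0.4705, -0.255, 0, 0.05], [0, 0, -1.346, 0.4705, -0.255, 0, 0.05], [0, 0, -1.346, 0.4705, -0.255, 0, 0.05], [0, 0, -1.346, 0.4705, -0.255, 0, 0.05]])

```text
time_s: 1.6
tool_pos: [553.9, -226.0, 182.9]
ee_rot: [-2.16, -2.281, 0.0]
ft_force: [0.6, 0.2, 0.2]
opening: 50.5
grasp_force: 0.0
```

```bash
python3 -c "
from h import *
im=grab('wrist','w0');print(im['position'],im['rotation'])
row(554.5,-224.8,11,.056)"
```

```text
[ 549.55772657 -141.47427642  385.12594364] [-0.30066968 -0.0081084   0.05430224]
1.65 [ 554. -226.  183.] [-0.0001  0.     -0.0014] [0.0012 0.0006 0.172 ] F [-0.5 -0.7  0.2] 50.0 0.0
```

View pics/w0.png

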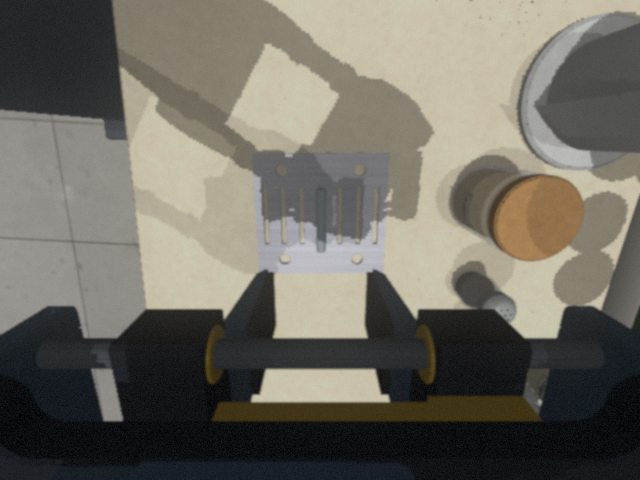

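The wrist view shows the plate handle at (321,220), centred between the open fingers. I'll descend and grip.

Emit:
move_arm(series=[[0, 0, 0, 0.001, 0.0005, 0.04, 0.05], [0, 0, 0, 0.001, 0.0005, 0.08, 0.05], [0, 0, 0, 0.001, 0.0005, 0.12, 0.05], [0, 0, 0, 0.001, 0.0005, 0.145, 0.05], [0, 0, 0, 0.001, 0.0005, 0.16, 0.05], [0, 0, 0, 0.001, 0.0005, 0.171, 0.05], [0, 0, 0, 0.001, 0.0005, 0.171, 0.05], [0, 0, 0, 0.001, 0.0005, 0.171, 0.0], [0, 0, 0, 0.001, 0.0005, 0.171, 0.0], [0, 0, 0, 0.001, 0.0005, 0.171, 0.0], [0, 0, 0, 0.001, 0.0005, 0.171, 0.0], [0, 0, 0, 0.001, 0.0005, 0.171, 0.0], [0, 0, 0, 0.001, 0.0005, 0.171, 0.0]], force=15)

```text
time_s: 2.95
tool_pos: [555.1, -224.1, 12.1]
ee_rot: [2.158, 2.283, 0.0]
ft_force: [0.2, 0.0, -0.8]
opening: 5.2
grasp_force: 0.0
```

Opening is 5.2 mm with no grip force, so I'll check what happened.

```bash
python3 -c "
from h import *
im=grab('wrist','w1');im=grab('side','s1');s=manip.sense();print(s['opening'],s['grasp_force'],s['ft_force'])
w=cv2.imread('pics/w1.png');t=im['color'][:,:,::-1][220:400,150:390]
o=np.zeros((480,800,3),np.uint8);o[:300,:400]=cv2.resize(w,(400,300));o[:300,400:]=cv2.resize(t,(400,300));cv2.imwrite('pics/c1.png',o)"
```

```text
0.4513583415640994 0.0 [ 0.42989491 -0.59907689  0.49941935]
```

View pics/c1.png

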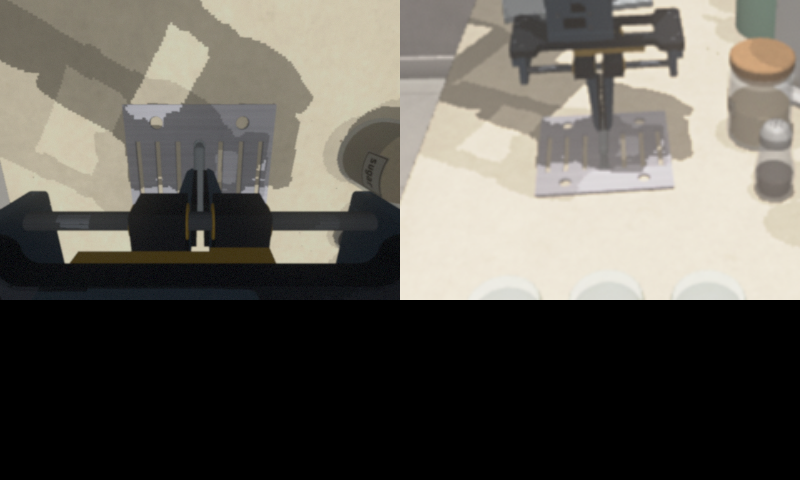

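```bash
python3 -c "
import cv2,numpy as np
t=cv2.imread('pics/s1.png')[270:350,210:330];w=cv2.imread('pics/w1.png')[150:430,180:460]
o=np.zeros((400,800,3),np.uint8);o[:320,:480]=cv2.resize(t,None,fx=4,fy=4,interpolation=2);o[:320,480:]=cv2.resize(w,(320,320));cv2.imwrite('pics/c2.png',o)"
```

```text
(no output)
```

View pics/c2.png

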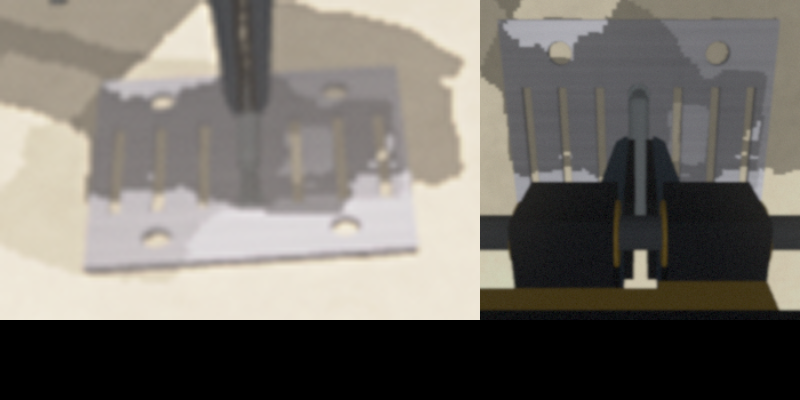

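```bash
python3 - <<'E'
from h import *
im=get_image('side')
def proj(im,P):
    R=cv2.Rodrigues(np.array(im['rotation'],float))[0]; c=R.T@(np.array(P)-im['position']); f=240/np.tan(np.radians(im['vertical_fov'])/2)
    return np.round([im['cx']-f*c[0]/c[2],im['cy']+f*c[1]/c[2]],1)
for n,P in dict(tcp=(555,-224,12),barN=(556,-260,34),barF=(553,-190,34),plate=(555,-225,4)).items(): 
    p=proj(im,P); print(n,p,'crop',(p-[210,270])*4)
s=manip.sense(); print(s['time_s'],s['opening'],s['grasp_force'],s['tool_pos'],s['qpos'])
c=im['color']; cv2.imwrite('pics/s2.png',cv2.resize(c[180:340,210:350],None,fx=5,fy=3.7,interpolation=2)[:,:,::-1])
E
```

```text
tcp [271.4 304.8] crop [245.6 139.2]
barN [270.4 307.4] crop [241.6 149.6]
barF [270.6 284.9] crop [242.4  59.6]
plate [271.6 308.4] crop [246.4 153.6]
3.1 0.27765060981580686 0.0 [ 555.08047607 -224.07730013   11.9556192 ] [-4.83406285e-01  6.63530500e-01  1.57742098e+00 -5.32581282e-06
  9.00582669e-01 -5.39478355e-01]
```

View pics/s2.png

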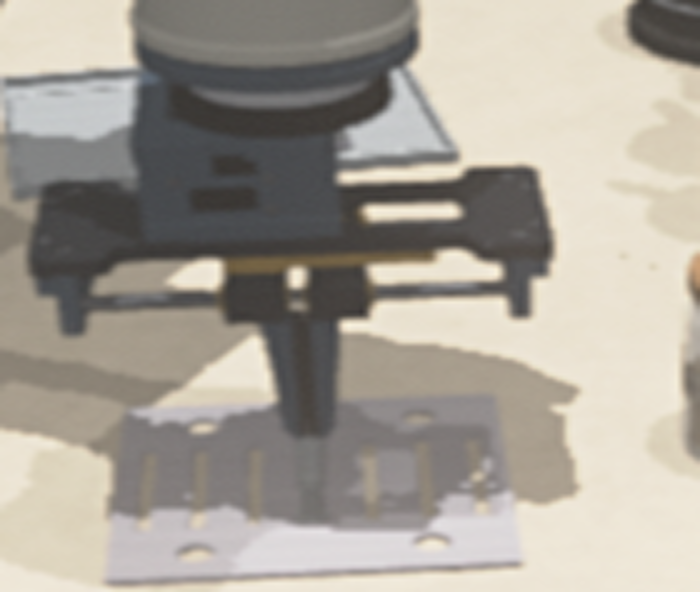

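```bash
python3 - <<'E'
from h import *
import pickle
w=get_image('wrist')
w0=dict(w); w0['position']=np.array([549.55772657,-141.47427642,385.12594364]); w0['rotation']=np.array([-0.30066968,-0.0081084,0.05430224])
for nm,P in (('w0',[(360,170),(357,258),(285,258),(281,170)]),('w1',[(180+(717-480)*.875,150+52*.875),(180+(559-480)*.875,150+52*.875)])):
    im=w0 if nm=='w0' else w
    h=np.array([hit(im,u,v,4)[:2] for u,v in P]); print(nm,h.round(1).tolist(),h.mean(0))
print(w['position'],w['rotation'],w['vertical_fov'])
s=pickle.load(open('side.pkl','rb'))
h=np.array([hit(s,210+u/4,270+v/4,4)[:2] for u,v in [(335,92),(345,225),(157,238),(162,102)]]); print('s1',h.round(1).tolist(),h.mean(0))
t=pickle.load(open('top.pkl','rb'))
h=np.array([hit(t,335+u/4,245+v/4,4)[:2] for u,v in [(79,116),(290,110),(299,287),(86,292)]]);print('top',h.round(1).tolist(),h.mean(0))
E
```

```text
w0 [[595.4, -171.3], [601.0, -274.0], [515.3, -278.7], [508.4, -176.1]] [ 555.03367395 -225.05829234]
w1 [[594.3, -170.5], [508.5, -175.4]] [ 551.4303106  -172.94843966]
[ 550.56781619 -139.57903552  214.15418401] [-0.30068094 -0.00861326  0.05565125] 70.62020396109493
s1 [[597.0, -177.5], [602.3, -278.4], [517.5, -284.2], [511.3, -182.5]] [ 557.01981972 -230.6754149 ]
top [[593.9, -171.5], [600.0, -275.3], [513.9, -280.1], [508.6, -176.4]] [ 554.10965783 -225.79759452]
```

```bash
python3 - <<'E'
from h import *
im=get_image('wrist'); c=im['color']
def proj(im,P):
    R=cv2.Rodrigues(np.array(im['rotation'],float))[0]; q=R.T@(np.array(P)-im['position']); f=240/np.tan(np.radians(im['vertical_fov'])/2)
    return (int(im['cx']-f*q[0]/q[2]),int(im['cy']+f*q[1]/q[2]))
o=c[:,:,::-1].copy()
o=cv2.resize(o[200:420,220:420],None,fx=3,fy=2.7,interpolation=2)
D=dict(tcpfront=(555,-208,12),tcp=(555,-224,12),grasp=(555,-208,31),barN=(556,-260,34),barF=(553,-190,34))
for n,P in D.items():
    p=proj(im,P); print(n,p); cv2.circle(o,(int((p[0]-220)*3),int((p[1]-200)*2.7)),3,(0,0,255),-1)
o=cv2.convertScaleAbs(o,alpha=2.2); cv2.imwrite('pics/w3.png',o)
E
```

```text
tcpfront (320, 253)
tcp (319, 276)
grasp (320, 263)
barN (317, 345)
barF (319, 235)
```

View pics/w3.png

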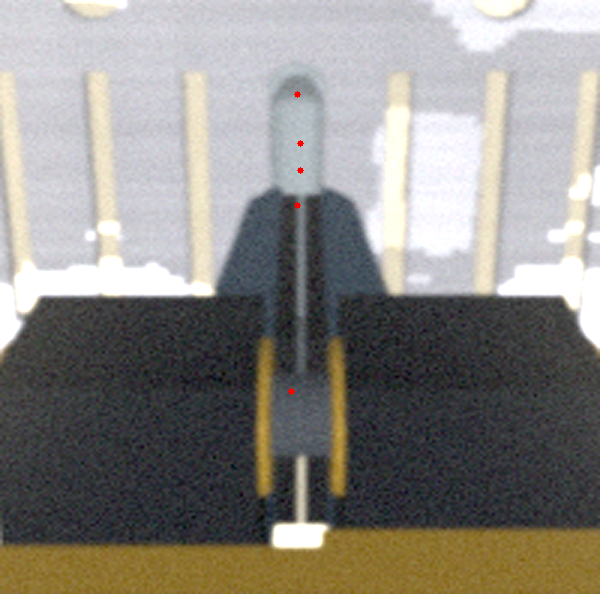

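The fingers are shut above the bar: their tips appear about 25 mm higher than the reported TCP, at crop row 192 where about 144 was expected. I'll open, go deeper in small steps and watch the force.

Emit:
move_arm(series=[[0, 0, 0, 0, 0, 0, 0.04], [0, 0, 0, 0, 0, 0, 0.04], [0, 0, 0, 0, 0, 0, 0.04], [0, 0, 0, 0, 0, 0.003, 0.04], [0, 0, 0, 0, 0, 0.006, 0.04], [0, 0, 0, 0, 0, 0.008, 0.04], [0, 0, 0, 0, 0, 0.008, 0.04]])

```text
time_s: 3.9
tool_pos: [554.8, -224.0, 3.5]
ee_rot: [-2.158, -2.282, 0.0]
ft_force: [0.2, 0.3, -0.4]
opening: 39.8
grasp_force: 0.0
```

Emit:
move_arm(series=[[0, 0, 0, 0, 0, 0.002, 0.04], [0, 0, 0, 0, 0, 0.004, 0.04], [0, 0, 0, 0, 0, 0.004, 0.04]])

```text
time_s: 4.2
tool_pos: [554.9, -224.0, -0.4]
ee_rot: [-2.158, -2.283, 0.0]
ft_force: [-0.0, -0.0, -0.0]
opening: 39.9
grasp_force: 0.0
```

```bash
python3 - <<'E'
from h import *
im=get_image('wrist'); s=get_image('side')
a=cv2.resize(im['color'][200:420,220:420],(400,440),interpolation=2); b=cv2.resize(s['color'][260:350,220:320],(400,360),interpolation=2)
o=np.zeros((440,800,3),np.uint8); o[:,:400]=cv2.convertScaleAbs(a,alpha=2); o[:360,400:]=cv2.convertScaleAbs(b,alpha=1.5)
cv2.imwrite('pics/o4.png',o[:,:,::-1])
E
```

```text
(no output)
```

View pics/o4.png

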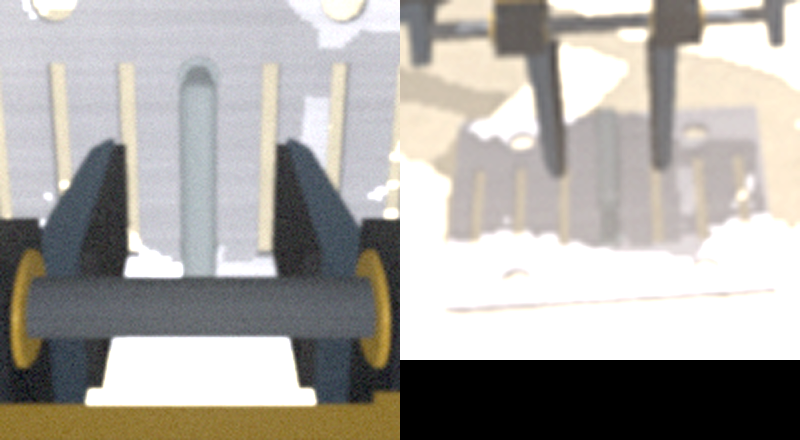

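The fingers straddle the bar evenly and the tips are still well above the plate. The reported TCP is already below the plate's top with no force, so the tool offset is real. I'll go down further and close.

Emit:
move_arm(series=[[0, 0, 0, 0, 0, 0.002, 0.04], [0, 0, 0, 0, 0, 0.004, 0.04], [0, 0, 0, 0, 0, 0.004, 0.04]])

```text
time_s: 4.6
tool_pos: [554.9, -224.0, -4.4]
ee_rot: [-2.158, -2.282, 0.0]
ft_force: [0.6, -0.6, 0.8]
opening: 40.0
grasp_force: 0.0
```

Emit:
move_arm(series=[[0, 0, 0, 0, 0, 0.002, 0.04], [0, 0, 0, 0, 0, 0.004, 0.04], [0, 0, 0, 0, 0, 0.004, 0.04]])

```text
time_s: 4.9
tool_pos: [554.9, -224.0, -8.4]
ee_rot: [-2.158, -2.282, 0.0]
ft_force: [-0.4, -0.6, -0.1]
opening: 40.2
grasp_force: 0.0
```

Emit:
move_arm(series=[[0, 0, 0, 0, 0, 0, 0], [0, 0, 0, 0, 0, 0, 0], [0, 0, 0, 0, 0, 0, 0], [0, 0, 0, 0, 0, 0, 0], [0, 0, 0, 0, 0, 0, 0], [0, 0, 0, 0, 0, 0, 0]], force=15)

```text
time_s: 5.5
tool_pos: [555.0, -224.1, -8.0]
ee_rot: [2.158, 2.283, -0.0]
ft_force: [-1.2, 0.4, 0.2]
opening: 9.8
grasp_force: 15.0
```

Gripped at 9.8 mm. Lifting.

Emit:
move_arm(series=[[0, 0, 0, 0, 0, -0.015, 0], [0, 0, 0, 0, 0, -0.035, 0], [0, 0, 0, 0, 0, -0.06, 0], [0, 0, 0, 0, 0, -0.085, 0], [0, 0, 0, 0, 0, -0.1, 0], [0, 0, 0, 0, 0, -0.1, 0], [0, 0, 0, 0, 0, -0.1, 0]], force=25)

```text
time_s: 6.2
tool_pos: [554.8, -224.0, 91.4]
ee_rot: [-2.158, -2.283, 0.0]
ft_force: [0.8, 0.2, -2.2]
opening: 9.6
grasp_force: 25.0
```

```bash
python3 -c "
from h import *
im=get_image('wrist');g=cv2.cvtColor(im['color'],cv2.COLOR_RGB2GRAY)
row(487.4,183.3,92,.196)"
```

```text
6.25 [ 554.5 -223.8   90.9] [-0.0011 -0.0008 -0.14  ] [ 0.4102 -0.0442 -0.0007] F [ 0.1 -0.3 -1.9] 9.7 24.999605119228363
```

Emit:
move_arm(series=[[0, 0, -0.01, 0.02, -0.002, 0, 0], [0, 0, -0.03, 0.055, -0.006, 0, 0], [0, 0, -0.04, 0.1, -0.011, 0, 0], [0, 0, -0.06, 0.145, -0.016, 0, 0], [0, 0, -0.08, 0.19, -0.021, 0, 0], [0, 0, -0.09, 0.235, -0.026, 0, 0], [0, 0, -0.1, 0.28, -0.031, 0, 0], [0, 0, -0.12, 0.325, -0.035, 0, 0], [0, 0, -0.13, 0.365, -0.04, 0, 0], [0, 0, -0.14, 0.395, -0.043, 0, 0], [0, 0, -0.14, 0.41, -0.044, 0, 0], [0, 0, -0.14, 0.41, -0.044, 0, 0], [0, 0, -0.14, 0.41, -0.044, 0, 0], [0, 0, -0.14, 0.41, -0.044, 0, 0]])

```text
time_s: 7.65
tool_pos: [488.2, 181.7, 91.7]
ee_rot: [-1.995, -2.427, 0.001]
ft_force: [0.4, 0.2, -1.4]
opening: 9.1
grasp_force: 25.0
```

```bash
python3 - <<'E'
from h import *
im=grab('top','t5'); c=im['color']; s=manip.sense(); zp=s['tool_pos'][2]+8
w=grab('wrist','w5')
hit0=[hit(im,u,v,0).round(0) for u,v in((0,0),)]
a=c[230:400,100:260]; b=w['color'][100:380,120:520]
o=np.zeros((560,800,3),np.uint8); o[:425,:400]=cv2.resize(a,(400,425),interpolation=2); o[:280,400:]=b
cv2.imwrite('pics/c5.png',o[:,:,::-1])
row(487.4,183.3,12,.196)
E
```

```text
7.75 [488.3 181.8  91.8] [-0.0002  0.0001 -0.0015] [ 0.0017 -0.0006  0.0798] F [ 0.5 -0.5 -2.4] 9.8 24.999546110630035
```

View pics/c5.png

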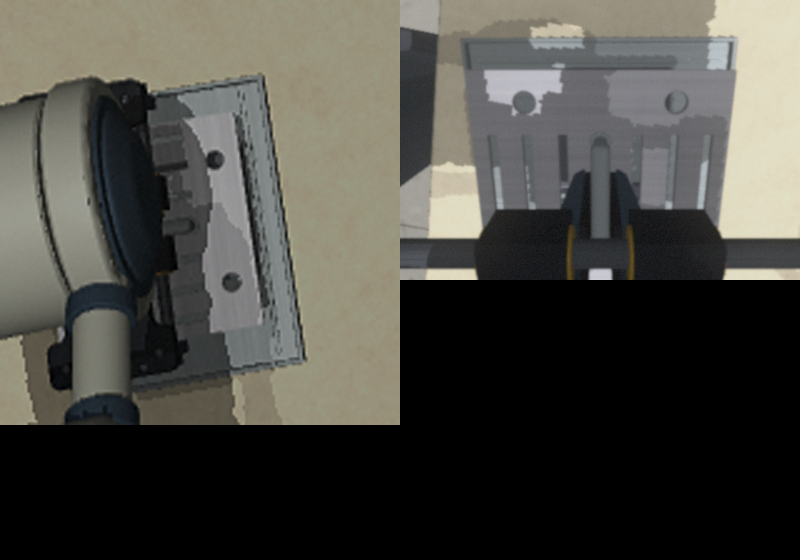

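The plate hangs level above the tray. The holes show at crop (214,160) and (232,282) in the top view, and at crop (525,102) and (677,102) in the wrist view. From these I'll check the plate's pose in the hand.

```bash
python3 - <<'E'
from h import *
t=get_image('top'); w=get_image('wrist'); s=manip.sense(); z=s['tool_pos'][2]+8+3
A=np.array([hit(t,185.4,293.9,z)[:2],hit(t,192.6,342.6,z)[:2],hit(w,245,202,z)[:2],hit(w,397,202,z)[:2]])
print(A.round(1).tolist())
# t: (+43,-52),(-43,-52); w: (-43,52),(43,52)
for i,j,y in((0,1,-52),(3,2,52)):
    d=A[i]-A[j]; a=np.arctan2(d[1],d[0]); m=(A[i]+A[j])/2; a0=.196
    print('yaw',a,'len',np.hypot(*d),'centre',m-y*np.array([-np.sin(a0),np.cos(a0)]))
print(s['tool_pos'],s['time_s'])
E
```

```text
[[540.6, 137.7], [456.5, 120.4], [437.1, 223.3], [521.9, 240.0]]
yaw 0.20248270058581022 len 85.84025634917256 centre [488.38740964 180.04998922]
yaw 0.194659615666484 len 86.44402332524577 centre [489.61784756 180.62921902]
[488.32123724 182.04713622  91.90287446] 7.85
```

Emit:
move_arm(series=[[0, 0, 0, 0.001, 0, 0.015, 0], [0, 0, 0, 0.0018, -0.0005, 0.035, 0], [0, 0, 0, 0.0018, -0.0005, 0.055, 0], [0, 0, 0, 0.0018, -0.0005, 0.068, 0], [0, 0, 0, 0.0018, -0.0005, 0.076, 0], [0, 0, 0, 0.0018, -0.0005, 0.077, 0], [0, 0, 0, 0.0018, -0.0005, 0.077, 0]])

```text
time_s: 8.55
tool_pos: [487.5, 184.4, 15.2]
ee_rot: [1.994, 2.428, 0.0]
ft_force: [-0.1, 0.5, -2.9]
opening: 10.0
grasp_force: 25.0
```

Emit:
move_arm(series=[[0, 0, 0, 0, 0, 0.001, 0], [0, 0, 0, 0, 0, 0.002, 0], [0, 0, 0, 0, 0, 0.003, 0], [0, 0, 0, 0, 0, 0.003, 0]], force=15)

```text
time_s: 8.95
tool_pos: [487.3, 184.5, 12.0]
ee_rot: [1.993, 2.428, 0.0]
ft_force: [-0.3, 0.5, -2.7]
opening: 9.9
grasp_force: 15.0
```

Emit:
move_arm(series=[[0, 0, 0, -0.001, 0, 0.001, 0], [0, 0, 0, -0.001, 0, 0.0015, 0], [0, 0, 0, -0.001, 0, 0.0015, 0]], force=10)

```text
time_s: 9.25
tool_pos: [487.5, 183.4, 10.4]
ee_rot: [-1.993, -2.428, 0.0]
ft_force: [0.2, 0.1, -2.1]
opening: 9.8
grasp_force: 10.0
```

Emit:
move_arm(series=[[0, 0, 0, 0, 0, 0.001, 0], [0, 0, 0, 0, 0, 0.001, 0]])

```text
time_s: 9.45
tool_pos: [487.6, 183.5, 9.6]
ee_rot: [1.993, 2.428, 0.0]
ft_force: [-0.2, -0.3, 4.4]
opening: 10.2
grasp_force: 10.0
```

It rests on the tips (about 6 N). Now I'll slide it gently towards the back.

Emit:
move_arm(series=[[0, 0, 0, 0, 0, 0, 0], [0, 0, 0, 0, 0, 0, 0], [0, 0, 0, 0, 0.001, 0, 0], [0, 0, 0, 0, 0.002, 0, 0], [0, 0, 0, 0, 0.003, 0, 0], [0, 0, 0, 0, 0.004, 0, 0], [0, 0, 0, 0, 0.005, 0, 0], [0, 0, 0, 0, 0.006, 0, 0], [0, 0, 0, 0, 0.007, 0, 0], [0, 0, 0, 0, 0.0075, 0, 0], [0, 0, 0, 0, 0.0075, 0, 0]], force=6)

```text
time_s: 10.55
tool_pos: [494.6, 184.9, 9.4]
ee_rot: [-1.993, -2.428, 0.001]
ft_force: [-2.5, -0.3, 3.2]
opening: 10.1
grasp_force: 6.0
```

Emit:
move_arm(series=[[0, 0, 0, 0, 0.0005, 0, 0], [0, 0, 0, 0, 0.001, 0, 0], [0, 0, 0, 0, 0.001, 0, 0]])

```text
time_s: 10.85
tool_pos: [496.3, 185.2, 9.4]
ee_rot: [1.993, 2.428, 0.001]
ft_force: [0.1, -0.4, -2.1]
opening: 9.9
grasp_force: 6.0
```

Emit:
move_arm(series=[[0, 0, 0, 0, 0.0005, 0, 0], [0, 0, 0, 0, 0.001, 0, 0], [0, 0, 0, 0, 0.001, 0, 0]])

```text
time_s: 11.15
tool_pos: [497.0, 185.3, 9.4]
ee_rot: [1.993, 2.428, 0.0]
ft_force: [0.4, 0.2, -3.1]
opening: 10.1
grasp_force: 6.0
```

The upward force has gone and the plate hangs freely, so the holes are over the pins. Lowering.

Emit:
move_arm(series=[[0, 0, 0, 0, 0, 0.001, 0], [0, 0, 0, 0, 0, 0.002, 0], [0, 0, 0, 0, 0, 0.002, 0]])

```text
time_s: 11.45
tool_pos: [496.7, 185.3, 7.2]
ee_rot: [-1.993, -2.428, 0.0]
ft_force: [0.3, -0.1, -0.7]
opening: 10.4
grasp_force: 6.0
```

Emit:
move_arm(series=[[0, 0, 0, 0, 0, 0.001, 0], [0, 0, 0, 0, 0, 0.002, 0], [0, 0, 0, 0, 0, 0.002, 0]])

```text
time_s: 11.75
tool_pos: [496.7, 185.3, 5.3]
ee_rot: [-1.993, -2.428, 0.0]
ft_force: [-0.2, 0.4, -2.0]
opening: 10.3
grasp_force: 6.0
```

Emit:
move_arm(series=[[0, 0, 0, 0, 0, 0.001, 0], [0, 0, 0, 0, 0, 0.002, 0], [0, 0, 0, 0, 0, 0.003, 0], [0, 0, 0, 0, 0, 0.003, 0]])

```text
time_s: 12.15
tool_pos: [496.8, 185.3, 2.3]
ee_rot: [-1.993, -2.428, 0.0]
ft_force: [-0.0, 0.2, -1.9]
opening: 9.9
grasp_force: 6.0
```

Emit:
move_arm(series=[[0, 0, 0, 0, 0, 0.001, 0], [0, 0, 0, 0, 0, 0.002, 0], [0, 0, 0, 0, 0, 0.002, 0]])

```text
time_s: 12.45
tool_pos: [496.8, 185.3, 0.3]
ee_rot: [-1.993, -2.428, 0.0]
ft_force: [0.0, 0.6, -1.8]
opening: 10.1
grasp_force: 6.0
```

Emit:
move_arm(series=[[0, 0, 0, 0, 0, 0.0005, 0], [0, 0, 0, 0, 0, 0.001, 0], [0, 0, 0, 0, 0, 0.001, 0]])

```text
time_s: 12.75
tool_pos: [496.9, 185.4, -0.5]
ee_rot: [1.993, 2.428, 0.0]
ft_force: [-1.0, -0.1, 2.1]
opening: 9.8
grasp_force: 6.0
```

Seated: the force has come back at a TCP reading of -0.5, about 10 mm below the tip height. I'll release and retreat.

Emit:
move_arm(series=[[0, 0, 0, 0, 0, 0, 0.02], [0, 0, 0, 0, 0, 0, 0.04], [0, 0, 0, 0, 0, 0, 0.04], [0, 0, 0, 0, 0, 0, 0.04], [0, 0, 0, 0, 0, 0, 0.04], [0, 0, 0, 0, 0, -0.01, 0.04], [0, 0, 0, 0, 0, -0.03, 0.04], [0, 0, 0, 0, 0, -0.06, 0.04], [0, 0, 0, 0, 0, -0.1, 0.04], [0, 0, 0, 0, 0, -0.14, 0.04], [0, 0, 0, 0, 0, -0.17, 0.04], [0, 0, 0, 0, 0, -0.17, 0.04]])

```text
time_s: 13.95
tool_pos: [499.0, 185.9, 174.1]
ee_rot: [1.991, 2.425, 0.009]
ft_force: [1.0, -0.2, -0.1]
opening: 39.7
grasp_force: 0.0
```

```bash
python3 - <<'E'
from h import *
w=grab('wrist','w9'); s=manip.sense(); print(s['time_s'],s['tool_pos'],s['ft_force'],s['opening'])
# blobs: holes filled by bright/steel pins; find plate outline by low saturation & brightness
g=cv2.cvtColor(w['color'],cv2.COLOR_RGB2GRAY)
def proj(P):
    R=cv2.Rodrigues(np.array(w['rotation'],float))[0]; q=R.T@(np.array(P)-w['position']); f=240/np.tan(np.radians(w['vertical_fov'])/2)
    return np.array([w['cx']-f*q[0]/q[2],w['cy']+f*q[1]/q[2]])
c=np.array([497.2,184.2]);a=.196;R=np.array([[np.cos(a),-np.sin(a)],[np.sin(a),np.cos(a)]])
for x,y in((43,52),(-43,52),(43,-52),(-43,-52)):
    p=proj((*(c+R@[x,y]),15)); u,v=p.round().astype(int); print(x,y,p.round(1)); print(g[v-7:v+8:2,u-9:u+10:2])
E
```

```text
14.0 [497.94375901 185.65302625 171.91491073] [ 0.15389186 -0.25382876  0.04163177] 40.34408748839618
43 52 [357.5 173.2]
[[129 129 128 117 118 119 124 130 129 131]
 [128 129 116  93  90  98 103 121 128 129]
 [131 120  91  91 117 124 111 105 128 130]
 [126 108  85 103 127 127 121 102 123 126]
 [118 103  77  97 118 123 116  99 114 127]
 [101  93  76  74  88  97  93  93 108 123]
 [ 99  95  87  77  75  80  86  96 102 119]
 [102  99 102  95  95  97 100  99 101 116]]
-43 52 [275.5 173.2]
[[110 105 107 105 102 100 102 106 106 109]
 [106 107 108  90  85  80  85  94 104 105]
 [105 107  94  83  96 101  91  83  95 106]
 [105 104  88  86 100 104  98  82  86 105]
 [110 107  86  89  96  99  98  82  86 104]
 [104 106  97  79  90  93  87  77  90 102]
 [106 109 104  93  80  78  77  87 101 104]
 [107 107 109 104  99  99 100 102 105 104]]
43 -52 [354.5 266. ]
[[205 205 204 197 189 181 192 200 201 200]
 [208 207 197 159 114 108 127 177 202 204]
 [204 200 175 111 112 139 133 135 190 202]
 [206 201 152 111 160 185 182 148 184 202]
 [209 204 158 125 171 186 183 167 194 202]
 [205 207 189 140 143 170 168 179 201 173]
 [203 200 202 193 176 173 167 169 168 128]
 [201 203 201 201 198 197 150  75  63  60]]
-43 -52 [279.  266.2]
[[180 179 181 176 167 167 175 179 182 180]
 [177 179 173 139 105 103 125 166 183 181]
 [181 177 151 105 116 118  98 120 170 183]
 [182 176 131 124 160 165 139 104 159 183]
 [184 176 142 137 166 170 151 117 168 184]
 [179 159 117 107 149 154 141 150 177 190]
 [136  88  64  79 118 125 143 190 194 200]
 [ 66  58  58  58  54  58 108 194 205 207]]
```

All four holes show a pin with a dark ring around it, and the plate is down. Handing in.

```bash
python3 -c "
from rig import manip
print(manip.finish_job())"
```

```text
the job is handed in; nothing more can be done
None
```

The drip plate is seated on all four pins and released with the gripper clear, and the job was handed in at about 14 s; the final wrist image showed a pin in every hole, but the hand-in gave no verdict.

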